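# Nest the camp vessels and hold the keeper bracket against them for fastening

### The arm

A 7-joint arm with a two-finger parallel gripper is mounted at the origin on the work surface. World frame = base frame: x ahead of the robot, y to its left, z up, the work surface at z = 0. Lengths are in m, angles in rad, forces in N, time in s.
With the tool pointing down it reaches from about 0.425 to 0.95 m from the base axis. Payload 16.7 kg.
Tool frame: the origin (TCP) lies at the centre of the arm's flange, where the gripper is bolted on; the fingertips stand 199 mm ahead of it and the grasp point (between the pads) lies 180 mm ahead of it; z points along the fingers, y is the line along which they close (so a half turn about z gives the same grasp; the last joint's range is limited). The gripper opens to 94 mm and grips with 3 to 60 N. Pads are 16 mm wide; open, the fingers measure 119 mm over their backs; the gripper's body (75 mm by 177 mm) begins 78 mm behind the grasp point.
Start: joints at [1.139, 0.426, 0.074, 1.606, -0.034, 1.111, -0.067], TCP at [0.188, -0.648, 0.405] pointing down, gripper open.
Joint ranges: [-2.85, 2.85], [-0.5, 2.14], [-1.23, 1.37], [0.21, 2.46], [-1.02, 4.16], [0.16, 2.05], [-2.73, 2.73]. Speed limits (rad/s): [1.89, 1.89, 2.39, 2.39, 3.01, 3.01, 3.01].

### API

Orientations are given as a rotation vector (axis times angle).
In Python, from rig import env, imaging, ticket gives the robot as it stands. The module is installed in compiled form; this text tells all that it offers.
- The arm moves only by the shell command python3 -m jog 'ROWS' [FORCE]. ROWS is JSON, one flat list of numbers, 7 for each row, row after row: the shift along the tool's x, y, z in m, then the turn, a rotation vector about the tool's x, y, z in rad, then the opening in per cent of the stroke, from 0 (shut) to 100 (fully open). A call has 1 to 8 rows; each row shifts and turns the commanded pose from where the row before left it, along the tool's axes as they then stand; what a row does not reach is not made up. A row lasts 1/10 s, in which the tool goes at most 50 mm and 8.59 degrees, less where a joint would pass 70% of its speed; a pose out of reach is approached as far as the arm can. A call is refused whole if a number of a shift passes 0.05 or a number of a turn 0.15, either way. A call with a gripper value outside its range is refused whole. The fingers move at their own pace and stop on an object; FORCE is the grip in N (left out, the last holds). Time passes only in rows, so rows that do not move let the fingers close. It gives the time, the measured TCP pose, the force, the opening and the grip force at its end, in the units of the state.
- env.read_state(): the state, without advancing time (a new reading comes with each control period).
- imaging.camera(name): name is "scene" or "top" or "wrist"; returns (picture, depth): 480x640x3 uint8, red, green, blue; 480x640 float32, m along the optical axis (not along the pixel's ray), 0 where there is no reading.
- imaging.calibration(name): a dict with "intrinsics" (3x3 intrinsics, pixels), "dist_coeffs" ([k1, k2, p1, p2, k3] as OpenCV has them; the pictures are not rectified), "camera_from_world" (4x4, takes a point from world to camera coordinates). Camera axes: x right, y down, z forward; pixel columns grow to the right and rows downward; lengths in m; the calibration is good to about 2 mm. A picture is of the moment at which its call begins: read the wrist's pose just before it. calibration takes no time and is no camera call; for the wrist camera it gives the pose at the moment of the call.
- ticket.sign_off(): hands the job in; it is judged then, once.
The state is a dict: "clock": time; "joint_pos": joint angles; "dq": joint speeds; "tau": joint torques, N m; "tcp_pos": TCP position; "orientation": TCP orientation; "force": force on the tool from outside, world axes, zero at the start; "torque": the same for the moment, N m; "gripper_width": finger opening in m; "grip_force": force on a finger pad.
Only numpy, scipy, OpenCV 4.12 (cv2) and the standard library are available. Lean on these libraries where they do the work, as an engineer would, in place of code of your own. Each camera call takes 0.05 s, during which the arm holds its last target. There are 200 camera calls.

### The job

Nest the three bare-metal camp vessels by size, setting each one down upright rather than dropping it: the wide bowl stays in the slotted bay of the pull-out tray, the cup stands inside the bowl and the slim beaker stands inside the cup. Then be my third hand: stand the aluminium keeper bracket upright on the bay's base on the open side of the bowl, square to the fence and with its two screw holes over the two slots, and push it against the bowl so that the nest is pressed into the soft pad on the fence with a steady 10 N or so, which squeezes the pad about 8 mm. Keep it pressed like that for a couple of seconds and finish while still holding it, without letting go, so that I can drive the screws; leave the other gear where it is.

Things in the scene. Friction and masses are not known exactly. Their poses are not given: they have to be found in the camera images.
- bay: Fixed bay: smooth film-faced plywood plate 300 x 200 mm with two open slots 20 mm wide along x at y = +60 and -60 mm, and an aluminium fence 75 mm tall across its far end carrying a soft pad. Origin on the plate's underside, x axis square to the fence and pointing to it. Plate top: z = 8 mm, from x = -160 to +140 mm. Relaxed pad's face: x = +99 mm, 154 mm wide, z = 13 to 70 mm
- pad: Front skin of the sponge-rubber pad on the fence, 154 x 57 mm; origin at the centre of the face that the bowl presses on; it moves back along the bay's x as the pad is squeezed
- squeeze (a joint): Squeeze of the pad in m: 0 relaxed, grows as it is pressed towards the fence, at most 0.018. It resists like a spring, 1.25 N per mm (8 mm = 10 N)
- bowl: Bare-metal bowl, rim 150 mm across (the widest part, 52 mm up), foot 92 mm across, wall 3 mm, inner floor 4 mm up and about 86 mm across; about 170 g. Origin under its centre. It stands in the bay 10 to 40 mm short of the pad, and slides on the plate when pushed
- cup_mid (a point): Bare-metal cup, straight-sided, 62 mm across and 62 mm tall, wall 2.5 mm, inner floor 4 mm up, thin handles folded flat against its wall below mid-height; about 90 g. Point on its axis, half-way up (31 mm above its underside), z up
- beaker_mid (a point): Slim bare-metal beaker, 44 mm across and 82 mm tall, wall 2.5 mm; about 80 g. Point on its axis, half-way up (41 mm above its underside), z up. Inside the cup it stands 24 mm proud of the cup's rim
- keeper: Loose aluminium keeper bracket, an inverted T of 5 mm plate 150 mm long (y), about 250 g. Foot from x = -25 to +40 mm; upright plate 65 mm tall, its face at x = +25 mm goes against the bowl's rim while the 15 mm toe slips under the flare. Screw holes in the foot at x = -4, y = +60 and -60 mm. Origin on the foot's underside, z up; starts standing, x axis roughly away from the robot
- keeper_web (a point): Point in the keeper's middle web, 3 mm in front of and 32.5 mm above the keeper's origin. The web (y = 0, behind the upright) is 10 mm thick across y, reaches 17 mm either way along x from here, top 55 mm above the foot's underside. Pinch it across y from above; pinched low down (finger ends 10 to 15 mm above the foot's underside) it slides steadily along the plate
- bowl_stack: Bystander, leave alone: orange soft-plastic bowl with a red enamelled cup stacked inside it, 116 mm across, 66 mm tall; origin under its centre
- headlamp: Bystander, leave alone: black headlamp body, about 50 x 76 x 40 mm; origin under its centre
- carabiner: Bystander, leave alone: metal carabiner lying flat, 100 x 58 mm, 10 mm thick; origin near its centre, underneath
- whistle: Bystander, leave alone: white plastic whistle, 60 x 20 x 22 mm; origin under its centre
- canister: Bystander, leave alone: green stove-gas canister, 94 mm across, 78 mm tall; origin under its centre
- screwdriver: Bystander, leave alone: screwdriver lying along its x axis; origin under its middle
- tablets: Bystander, leave alone: small jar, 44 mm across, 70 mm tall; origin under its centre

How it is judged:
By the outcome, as a careful person would: the job done as asked, in the order asked, and still so for the second after the job is handed in, while the arm keeps its last pose, push and grip.
It also fails if it takes over 72 s, if anything falls off the work surface, if the arm or the gripper's body presses on something with over 40 N, if the wrist force passes 120 N, or if a joint passes its speed limit or range.

## Working session

There is one attempt and no reset: what is moved stays moved. The work goes in short steps, Python scripts to look and compute and a shell command to move; the robot and the scene stay as the last step left them, time stands still between calls to the robot, and variables do not carry over. Pictures are saved under pics/ and viewed, at most 14 in all, crops included, and the job is handed in when it is done.

```bash
mkdir -p pics; cat > h.py <<'E'
import numpy as np, cv2
from scipy.spatial.transform import Rotation as R
from rig import env, imaging, ticket
def ray(cal,px):
    K=np.array(cal["intrinsics"],float);d=np.array(cal["dist_coeffs"],float);T=np.array(cal["camera_from_world"],float)
    u=cv2.undistortPoints(np.array(px,float).reshape(-1,1,2),K,d).reshape(-1,2)
    D=np.c_[u,np.ones(len(u))]
    Rm=T[:3,:3]; o=-Rm.T@T[:3,3]
    return o,D@Rm   # scale = depth along axis
def onplane(cal,px,z):
    o,D=ray(cal,px); return o+D*((z-o[2])/D[:,2])[:,None]
def cloud(cal,depth):
    v,u=np.mgrid[0:480,0:640]; o,D=ray(cal,np.c_[u.ravel(),v.ravel()])
    P=o+D*depth.ravel()[:,None]; P[depth.ravel()==0]=np.nan
    return P.reshape(480,640,3)
def snap(name,fn):
    cal=imaging.calibration(name); p,d=imaging.camera(name)
    cv2.imwrite(f"pics/{fn}.png",p[:,:,::-1]); np.savez(f"pics/{fn}.npz",p=p,d=d,**{k:np.array(v) for k,v in cal.items()})
    return cal,p,d
def load(fn):
    z=np.load(f"pics/{fn}.npz"); return z,z["p"],z["d"]
E
python3 - <<'E'
from h import *
for n in("scene","top"):
    c,p,d=snap(n,n+"0"); T=np.array(c["camera_from_world"]); print(n,-T[:3,:3].T@T[:3,3],T[2,:3],(d>0).mean())
s=env.read_state(); print({k:np.round(v,3).tolist() for k,v in s.items()}); print(np.round(R.from_rotvec(s["orientation"]).as_matrix(),3))
c=imaging.calibration("wrist");T=np.array(c["camera_from_world"]);print(-T[:3,:3].T@T[:3,3],T[2,:3])
E
```

```text
scene [1.19170179 0.61596488 0.92759145] [-0.49936265 -0.4980901  -0.70890281] 0.9961653645833334
top [0.28269852 0.02162321 1.33472694] [ 0.23044564 -0.00106342 -0.97308462] 0.9961848958333334
{'clock': 0.1, 'joint_pos': [1.139, 0.427, 0.074, 1.607, -0.034, 1.111, -0.067], 'dq': [0.001, -0.001, 0.001, -0.003, -0.001, 0.002, 0.001], 'tau': [0.009, -93.746, 3.678, -45.503, -0.049, 0.017, 0.0], 'tcp_pos': [0.188, -0.648, 0.404], 'orientation': [-3.109, -0.441, 0.0], 'force': [0.075, -0.412, -0.651], 'torque': [0.003, 0.025, 0.015], 'grip_force': 0.0, 'gripper_width': 0.094}
[[ 0.961  0.278 -0.   ]
 [ 0.278 -0.961  0.001]
 [-0.    -0.001 -1.   ]]
[ 0.25079604 -0.62939543  0.3838522 ] [-0.22039469 -0.06175707 -0.97345377]
```

View pics/top0.png

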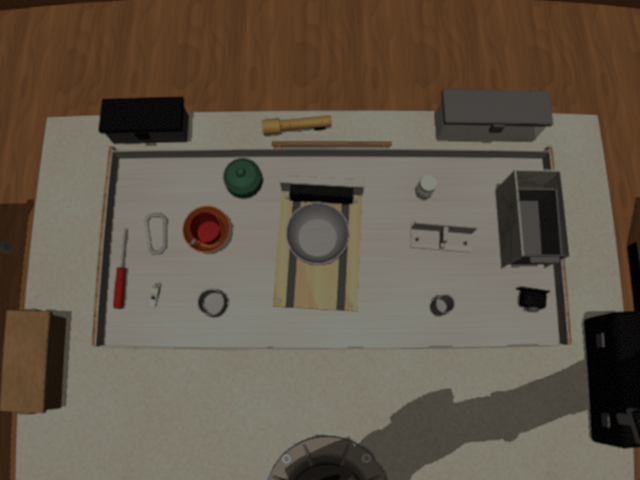

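View pics/scene0.png

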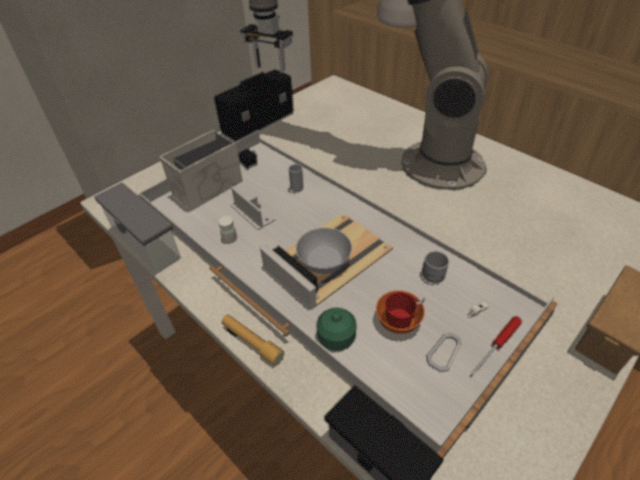

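The top view shows the cup at (213,302), the beaker at (442,304), the bowl at (318,232) and the keeper at (443,238). The fence pad is at (321,192) and the slots at x≈290 and 347. The scene view agrees. Next I'll measure them from the depth points.

```bash
cat > m.py <<'E'
from h import *
c,p,d=load("top0"); P=cloud(c,d)
def reg(u0,u1,v0,v1): return P[v0:v1,u0:u1].reshape(-1,3)
def circ(Q):
    A=np.c_[2*Q[:,:2],np.ones(len(Q))]; s=np.linalg.lstsq(A,(Q[:,:2]**2).sum(1),rcond=None)[0]
    return s[:2],np.sqrt(s[2]+s[:2]@s[:2])
if __name__=="__main__":
    f=reg(370,400,250,300); zf=np.nanmedian(f[:,2]); print("floor",zf,np.nanstd(f[:,2]))
    b=reg(300,335,280,305); print("plate",np.nanmedian(b[:,2]))
    for n,r in dict(cup=(190,235,280,325),beaker=(425,460,288,322),bowl=(280,358,195,270)).items():
        Q=reg(*r); Q=Q[~np.isnan(Q[:,2])]
        zt=np.percentile(Q[:,2],98 if n!="bowl" else 95); print(n,"top",zt)
        h=dict(cup=.062,beaker=.082,bowl=.060)[n]
        S=Q[np.abs(Q[:,2]-zt)<.006]
        if n=="bowl": S=S[S[:,0]<np.median(S[:,0])+.2]
        m=S[:,:2]; 
        (cx,cy),rad=cv2.minEnclosingCircle(m.astype(np.float32)*1000); print(" enc",cx,cy,rad,len(S), "fit",circ(S))
    Q=reg(405,482,215,258);Q=Q[~np.isnan(Q[:,2])]
    print("keeper top",np.percentile(Q[:,2],99)); 
    S=Q[Q[:,2]>zf+.058]; print(cv2.minAreaRect((S[:,:2]*1000).astype(np.float32)),len(S))
    S=Q[(Q[:,2]>zf+.003)]; print(cv2.minAreaRect((S[:,:2]*1000).astype(np.float32)),len(S))
    # plate extents: wood color mask
    hsv=cv2.cvtColor(p,cv2.COLOR_RGB2HSV); m=((hsv[:,:,1]>70)&(hsv[:,:,0]<30)).astype(np.uint8); m[:190]=0;m[315:]=0;m[:,:268]=0;m[:,368:]=0
    ys,xs=np.nonzero(m); print(xs.min(),xs.max(),ys.min(),ys.max())
    S=reg(270,370,170,205); S=S[S[:,2]>zf+.07]; print("fence",cv2.minAreaRect((S[:,:2]*1000).astype(np.float32)),np.nanmax(S[:,2]))
    crop=cv2.resize(p[170:320,180:480],(800,400),interpolation=cv2.INTER_CUBIC); cv2.imwrite("pics/crop0.png",cv2.convertScaleAbs(crop[:,:,::-1],alpha=1.3))
E
python3 m.py
```

```text
floor 0.004153778394581864 0.002830729080500626
plate 0.012050316337350875
cup top 0.06697914859407827
 enc 441.4036560058594 263.6188659667969 31.953367233276367 108 fit (array([0.44160316, 0.26312561]), np.float64(0.029546317608507955))
beaker top 0.08636603739968027
 enc 432.67352294921875 -268.5343017578125 22.50447654724121 83 fit (array([ 0.4326659 , -0.26814851]), np.float64(0.02011888536250593))
bowl top 0.0631070402038128
 enc 629.2677612304688 12.527238845825195 99.58528137207031 485 fit (array([0.6136531 , 0.01505322]), np.float64(0.0756762885051718))
keeper top 0.07049300406836147
((606.2374267578125, -284.7178649902344), (150.2961883544922, 38.836605072021484), 84.64270782470703) 181
((607.6099853515625, -290.9425048828125), (193.78207397460938, 106.77822875976562), 89.97461700439453) 1626
273 361 190 310
fence ((713.2901000976562, 7.251731872558594), (199.61260986328125, 46.69209671020508), 86.4629135131836) 0.08695242999145991
```

View pics/crop0.png

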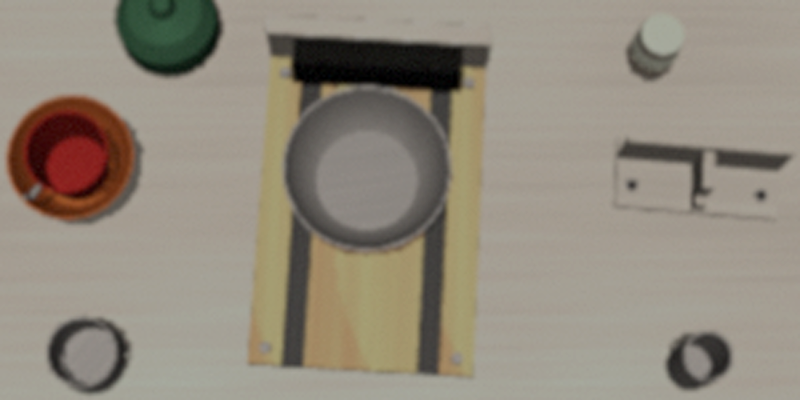

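The crop shows the bay and bowl clearly. The near plate corners are at crop (250,362) and (473,375), and the keeper stands with its toe side away from the robot and its web towards it. Next I'll work out the bay frame and the move deltas.

```bash
cat >> h.py <<'E'
def go(x,y,z,yaw):
    "deltas: first turn (about tool z), then shift along the tool axes after the turn"
    s=env.read_state(); M=R.from_rotvec(s["orientation"]).as_matrix()
    y0=np.arctan2(M[1,0],M[0,0]); t=(y0-np.radians(yaw)+np.pi)%(2*np.pi)-np.pi
    M2=R.from_euler('z',np.radians(yaw)).as_matrix()@np.diag([1,-1,-1.])
    e=R.from_matrix(M.T@R.from_euler('z',y0).as_matrix()@np.diag([1,-1,-1.])).as_rotvec()
    print("clock %.2f tcp %s yaw %.2f tilt-fix %s | turn z %.4f  shift mm %s | w %.1f grip %.1f F %s"%(s["clock"],np.round(s["tcp_pos"],4),np.degrees(y0),np.round(e,4),t,np.round(M2.T@(np.array([x,y,z])-s["tcp_pos"])*1000,1),s["gripper_width"]*1000,s["grip_force"],np.round(s["force"],1)))
E
python3 - <<'E'
from h import *
c,p,d=load("top0")
k=lambda u,v:(180+u*.375,170+v*.375)
C=onplane(c,[k(250,362),k(473,375)],.012); print(C)
v=C[0]-C[1]; yaw=np.degrees(np.arctan2(-v[0],v[1])); print("yaw",yaw,np.linalg.norm(v))
xh=np.array([np.cos(np.radians(yaw)),np.sin(np.radians(yaw))]); o=C.mean(0)[:2]+.16*xh; print("bay origin",o)
bw=np.array([.6137,.0151])-o; print("bowl in bay",bw@xh,bw@np.array([-xh[1],xh[0]]))
go(.50,0,.42,-3.4)
E
```

```text
[[ 0.43902989  0.12153197  0.012     ]
 [ 0.42646258 -0.07552661  0.012     ]]
yaw -3.649068775874791 0.19745890956679654
bay origin [0.59242185 0.01281944]
bowl in bay 0.02108986686215999 0.0036301867994443585
clock 0.10 tcp [ 0.1876 -0.6482  0.404 ] yaw 16.15 tilt-fix [-0.0012  0.0001 -0.    ] | turn z 0.3411  shift mm [ 273.4 -665.6  -16. ] | w 94.1 grip 0.0 F [ 0.1 -0.4 -0.7]
```

```bash
python3 -m jog '[0.01,-0.02,0,0,0,0.114,100, 0.015,-0.035,0,0,0,0.114,100, 0.018,-0.045,0,0,0,0.113,100, 0.019,-0.045,0,0,0,0,100, 0.019,-0.045,0,0,0,0,100, 0.019,-0.045,0,0,0,0,100, 0.019,-0.045,0,0,0,0,100, 0.019,-0.045,0,0,0,0,100]'; python3 -c "
from h import *; go(.5,0,.42,-3.6)"
```

```text
clock: 0.9
tcp_pos: [0.3247, -0.3225, 0.4047]
orientation: [3.14, -0.093, -0.0]
force: [2.0, -0.7, 0.2]
gripper_width: 0.0939
grip_force: 0.0
clock 0.90 tcp [ 0.3247 -0.3225  0.4047] yaw -3.40 tilt-fix [0.0002 0.     0.    ] | turn z 0.0035  shift mm [ 154.7 -332.9  -15.3] | w 93.9 grip 0.0 F [ 2.  -0.7  0.2]
```

```bash
python3 -m jog '[0.019,-0.042,-0.002,0,0,0,100, 0.019,-0.042,-0.002,0,0,0,100, 0.019,-0.042,-0.002,0,0,0,100, 0.019,-0.042,-0.002,0,0,0,100, 0.019,-0.042,-0.002,0,0,0,100, 0.019,-0.042,-0.002,0,0,0,100, 0.019,-0.042,-0.002,0,0,0,100, 0,0,0,0,0,0,100]'; python3 - <<'E'
from h import *
go(.4416,.2631,.35,-3.6)
c,p,d=snap("wrist","w1")
E
```

```text
clock: 1.7
tcp_pos: [0.4763, -0.0337, 0.4189]
orientation: [-3.139, 0.082, -0.002]
force: [0.4, -1.4, 0.1]
gripper_width: 0.0941
grip_force: 0.0
clock 1.70 tcp [ 0.4763 -0.0337  0.4189] yaw -3.01 tilt-fix [-0.0018 -0.001   0.    ] | turn z 0.0103  shift mm [ -53.3 -294.1   68.9] | w 94.1 grip 0.0 F [ 0.4 -1.4  0.1]
```

View pics/w1.png

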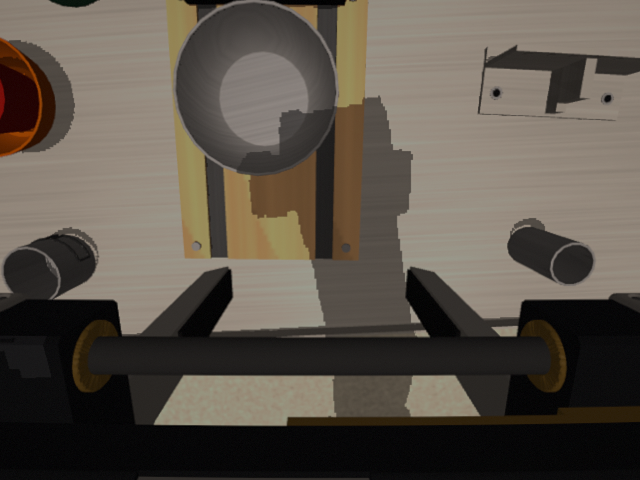

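The wrist view shows the bowl rim at about (256,87) and the near plate corners at (185,258) and (360,260). The cup rim is at about (30,273), the beaker rim at (571,263) and the keeper holes at (496,93) and (607,98). I'll cast rays from these.

```bash
python3 - <<'E'
from h import *
c,p,d=load("w1"); P=cloud(c,d)
zf=np.nanmedian(P[150:210,420:470,2]); zp=np.nanmedian(P[190:215,235:245,2]); print("floor",zf,"plate",zp)
q=lambda a,z:np.round(onplane(c,a,z)*1000,1)
cor=onplane(c,[(184,259),(361,261)],zp); v=cor[0]-cor[1]; print(cor,np.linalg.norm(v)*1000)
# slot centre lines
g=cv2.cvtColor(p,cv2.COLOR_RGB2GRAY)
for rng in((195,235),(308,342)):
    L=[]
    for r in list(range(10,30,2))+list(range(180,250,4)):
        row=g[r,rng[0]-5:rng[1]+5].astype(int); m=np.nonzero(row<85)[0]
        if 10<len(m)<32: L.append((m.mean()+rng[0]-5,r,len(m)))
    print([tuple(np.round(a,1)) for a in L][::3])
    if len(L)>4:
        W=onplane(c,[a[:2] for a in L],zp); k=np.polyfit(W[:,0],W[:,1],1); r=W[:,1]-np.polyval(k,W[:,0]); ok=np.abs(r)<.003
        k=np.polyfit(W[ok,0],W[ok,1],1); print("slot yaw",np.degrees(np.arctan(k[0])),"y at x=.5:",np.polyval(k,.5),ok.sum())
# bowl rim: points with z near rim
Z=P[:,:,2]; print("rim max",np.nanpercentile(Z[0:180,170:340],97))
from m import circ
def rim(box,h,z0):
    u0,u1,v0,v1=box;m=np.zeros_like(Z,bool);m[v0:v1,u0:u1]=np.abs(Z[v0:v1,u0:u1]-(z0+h))<.005; S=P[m]; print(np.round(circ(S)[0],4),circ(S)[1],len(S))
rim((165,345,4,185),.052,zp); rim((0,110,225,305),.062,zf); rim((495,600,210,295),.082,zf)
print("rim px", q([(256,87.5)],zp+.052), q([(571,263)],zf+.082))
H=q([(496,93),(607,98)],zf+.005); print("holes",H, "yaw",np.degrees(np.arctan2(-(H[0]-H[1])[0],(H[0]-H[1])[1])))
E
```

```text
floor 0.0036703309932911155 plate 0.011983938667182642
[[ 0.43750824  0.12521697  0.01198394]
 [ 0.42463564 -0.07790854  0.01198394]] 203.5329887995491
[(np.float64(214.5), np.float64(180.0), np.float64(18.0)), (np.float64(215.0), np.float64(192.0), np.float64(17.0)), (np.float64(216.0), np.float64(204.0), np.float64(17.0)), (np.float64(216.5), np.float64(216.0), np.float64(18.0)), (np.float64(217.0), np.float64(228.0), np.float64(17.0)), (np.float64(218.0), np.float64(240.0), np.float64(17.0))]
slot yaw -4.040306250119139 y at x=.5: 0.08086229570516516 18
[(np.float64(326.5), np.float64(10.0), np.float64(20.0)), (np.float64(326.5), np.float64(16.0), np.float64(20.0)), (np.float64(323.6), np.float64(22.0), np.float64(23.0)), (np.float64(320.8), np.float64(28.0), np.float64(28.0))]
slot yaw -23.827626291761252 y at x=.5: 0.029451811527673677 10
rim max 0.06360168487814558
[0.6034 0.0179] 0.07205687208950891 2754
[0.4426 0.2622] 0.029591011933127815 709
[ 0.4335 -0.2684] 0.020260171145928534 612
rim px [[606.6  17.   64. ]] [[ 434.5 -267.5   85.7]]
holes [[ 599.3 -224.4    8.7]
 [ 589.5 -343.8    8.7]] yaw -4.69215108376494
```

```bash
python3 -m jog '[-0.007,-0.042,0.01,0,0,0.01,100, -0.007,-0.042,0.015,0,0,0,100, -0.007,-0.042,0.015,0,0,0,100, -0.007,-0.042,0.015,0,0,0,100, -0.007,-0.042,0.015,0,0,0,100, -0.007,-0.042,0.015,0,0,0,100, -0.007,-0.042,0.015,0,0,0,100, 0,0,0,0,0,0,100]'; python3 -c "
from h import *; go(.4426,.2622,.235,-3.7)"
```

```text
clock: 2.55
tcp_pos: [0.4441, 0.2616, 0.317]
orientation: [-3.139, 0.101, 0.004]
force: [-0.0, -0.5, -0.8]
gripper_width: 0.0932
grip_force: 0.0
clock 2.55 tcp [0.4441 0.2616 0.317 ] yaw -3.67 tilt-fix [-0.0008  0.0026 -0.    ] | turn z 0.0005  shift mm [-1.5 -0.5 82. ] | w 93.2 grip 0.0 F [-0.  -0.5 -0.8]
```

```bash
python3 -m jog '[-0.0015,-0.0005,0.02,0,0,0,100, 0,0,0.03,0,0,0,100, 0,0,0.022,0,0,0,100, 0,0,0.010,0,0,0,100, 0,0,0,0,0,0,100, 0,0,0,0,0,0,50, 0,0,0,0,0,0,50, 0,0,0,0,0,0,50]' 12; python3 -m jog '[0,0,0,0,0,0,50, 0,0,0,0,0,0,50, 0,0,0,0,0,0,50, 0,0,0,0,0,0,50]'; python3 -c "
from h import *; go(.4426,.2622,.235,-3.7)"
```

```text
clock: 3.35
tcp_pos: [0.4444, 0.2584, 0.2376]
orientation: [-3.139, 0.109, -0.002]
force: [-0.5, 0.0, 0.1]
gripper_width: 0.0735
grip_force: 0.0
clock: 3.75
tcp_pos: [0.4444, 0.2586, 0.2373]
orientation: [-3.139, 0.109, -0.002]
force: [0.3, -0.5, 7.7]
gripper_width: 0.0631
grip_force: 12.0
clock 3.75 tcp [0.4444 0.2586 0.2373] yaw -3.97 tilt-fix [-0.0005 -0.001   0.    ] | turn z -0.0047  shift mm [-2.  -3.5  2.3] | w 63.1 grip 12.0 F [ 0.3 -0.5  7.7]
```

```bash
python3 -m jog '[0,0,-0.01,0,0,0,50, 0,0,-0.03,0,0,0,50, 0,0,-0.04,0,0,0,50, 0,0,-0.04,0,0,0,50, 0,0,0,0,0,0,50, 0,0,0,0,0,0,50]'; python3 - <<'E'
from h import *
from m import circ
go(.605,.0175,.36,-3.7)
c,p,d=snap("wrist","w2"); P=cloud(c,d); M=R.from_rotvec(env.read_state()["orientation"]).as_matrix(); T=(P-env.read_state()["tcp_pos"])@M
# cup rim in tool frame
z=T[:,:,2]; m=(z>.12)&(z<.24)&(np.hypot(T[:,:,0],T[:,:,1])<.045); S=T[m]; print(np.percentile(S[:,2],[0,2,10,50,90,100]),len(S))
E
```

```text
clock: 4.35
tcp_pos: [0.4441, 0.2583, 0.3578]
orientation: [-3.139, 0.109, -0.003]
force: [0.4, 0.3, -1.5]
gripper_width: 0.0629
grip_force: 12.0
clock 4.35 tcp [0.4441 0.2583 0.3578] yaw -3.99 tilt-fix [-0.0007 -0.0019  0.    ] | turn z -0.0050  shift mm [176.1 229.9  -2.2] | w 62.9 grip 12.0 F [ 0.4  0.3 -1.5]
[0.12004156 0.12519147 0.13886299 0.19191984 0.22854371 0.23056201] 18510
```

View pics/w2.png

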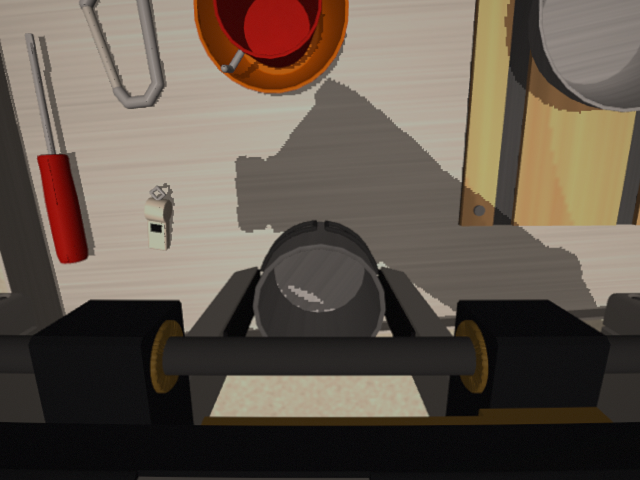

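The cup is held upright between the pads, with its rim at about (320,300). I'll carry it over the bowl.

```bash
python3 -m jog '[0.020,0.025,0,0,0,0,50, 0.029,0.038,0,0,0,0,50, 0.029,0.038,0,0,0,0,50, 0.029,0.038,0,0,0,0,50, 0.029,0.038,0,0,0,0,50, 0.025,0.033,0,0,0,0,50, 0.016,0.020,0,0,0,0,50, 0,0,0,0,0,0,50]'; python3 - <<'E'
from h import *
go(.607,.0175,.265,-3.7)
c,p,d=snap("wrist","w3")
E
```

```text
clock: 5.2
tcp_pos: [0.6059, 0.0128, 0.3546]
orientation: [3.138, -0.116, -0.004]
force: [0.2, -0.4, -1.3]
gripper_width: 0.0626
grip_force: 12.0
clock 5.20 tcp [0.6059 0.0128 0.3546] yaw -4.25 tilt-fix [0.0011 0.0026 0.    ] | turn z -0.0095  shift mm [ 0.8 -4.8 89.6] | w 62.6 grip 12.0 F [ 0.2 -0.4 -1.3]
```

View pics/w3.png

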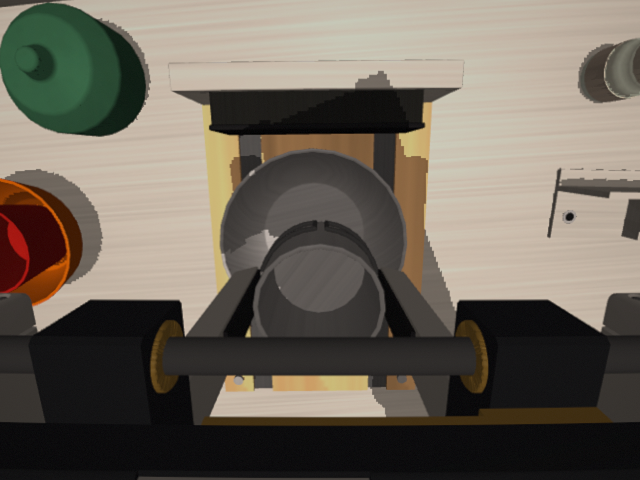

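The bowl rim spans columns 221 to 406 with its top at row 150, and the cup hangs in front of it. There is a clear gap to the pad, whose bottom edge is at row 130.

```bash
python3 - <<'E'
from h import *
from m import circ
c,p,d=load("w3"); P=cloud(c,d); Z=P[:,:,2]
W=onplane(c,[(221,243),(406,243),(313,150),(250,178),(376,177)],.064); print(W.round(4),circ(W))
m=np.zeros_like(Z,bool); m[145:290,215:412]=np.abs(Z[145:290,215:412]-.064)<.003
v,u=np.nonzero(m); S=P[m]; S=S[np.hypot(S[:,0]-.605,S[:,1]-.0175)>.06]; print(circ(S),len(S))
# fence front/top edges, pad
print(onplane(c,[(171,62),(463,60),(171,91),(463,88)],.087).round(4)); print(onplane(c,[(212,131),(423,131)],.017).round(4))
# beaker top in tool frame etc
go(*(circ(S)[0]+[.002,0]),.265,-3.7)
E
```

```text
[[ 0.6108  0.0907  0.064 ]
 [ 0.5999 -0.0558  0.064 ]
 [ 0.6766  0.0123  0.064 ]
 [ 0.6596  0.0616  0.064 ]
 [ 0.6532 -0.0339  0.064 ]] (array([0.60231886, 0.01760985]), np.float64(0.07322913175530375))
(array([0.60385433, 0.01823236]), np.float64(0.07251533665837086)) 1730
[[ 0.7389  0.0998  0.087 ]
 [ 0.726  -0.0899  0.087 ]
 [ 0.7213  0.1027  0.087 ]
 [ 0.7088 -0.09    0.087 ]]
[[ 0.7002  0.0991  0.017 ]
 [ 0.6866 -0.0835  0.017 ]]
clock 5.25 tcp [0.605  0.015  0.3548] yaw -4.12 tilt-fix [0.0002 0.0029 0.    ] | turn z -0.0073  shift mm [ 0.6 -3.3 89.8] | w 62.6 grip 12.0 F [-0.6  0.8 -1.2]
```

```bash
python3 -m jog '[0.001,-0.003,0,0,0.003,-0.006,50, 0,0,0.02,0,0,0,50, 0,0,0.025,0,0,0,50, 0,0,0.025,0,0,0,50, 0,0,0.015,0,0,0,50, 0,0,0,0,0,0,50, 0,0,0,0,0,0,50]'; python3 -c "
from h import *; go(.6055,.018,.250,-3.7)"
```

```text
clock: 5.95
tcp_pos: [0.6063, 0.0203, 0.2722]
orientation: [-3.14, 0.098, -0.005]
force: [1.0, 0.5, -1.0]
gripper_width: 0.0628
grip_force: 12.0
clock 5.95 tcp [0.6063 0.0203 0.2722] yaw -3.56 tilt-fix [-0.0003 -0.003   0.    ] | turn z 0.0024  shift mm [-0.7  2.4 22.2] | w 62.8 grip 12.0 F [ 1.   0.5 -1. ]
```

```bash
python3 -m jog '[-0.0007,0.0015,0.008,0,-0.0025,0,50, 0,0,0.006,0,0,0,50, 0,0,0.003,0,0,0,50, 0,0,0.002,0,0,0,50, 0,0,0,0,0,0,50, 0,0,0,0,0,0,50]'; python3 -c "
from h import *; go(.6055,.018,.250,-3.7)"
```

```text
clock: 6.55
tcp_pos: [0.6056, 0.0182, 0.2528]
orientation: [-3.14, 0.099, -0.001]
force: [1.0, 1.0, -1.2]
gripper_width: 0.0629
grip_force: 12.0
clock 6.55 tcp [0.6056 0.0182 0.2528] yaw -3.63 tilt-fix [-0.0001 -0.0006  0.    ] | turn z 0.0013  shift mm [-0.   0.2  2.8] | w 62.9 grip 12.0 F [ 1.   1.  -1.2]
```

```bash
python3 -m jog '[0,0,0.001,0,0,0,50, 0,0,0.001,0,0,0,50, 0,0,0,0,0,0,50]';  python3 -m jog '[0,0,0.001,0,0,0,50, 0,0,0,0,0,0,50]'
```

```text
clock: 6.85
tcp_pos: [0.6055, 0.0182, 0.2506]
orientation: [-3.14, 0.099, -0.001]
force: [-0.1, -0.1, -1.0]
gripper_width: 0.0628
grip_force: 12.0
clock: 7.05
tcp_pos: [0.6055, 0.0182, 0.2496]
orientation: [-3.14, 0.099, -0.001]
force: [-1.0, -1.4, -1.0]
gripper_width: 0.0629
grip_force: 12.0
```

```bash
python3 -m jog '[0,0,0.001,0,0,0,50, 0,0,0,0,0,0,50]';  python3 -m jog '[0,0,0.001,0,0,0,50, 0,0,0,0,0,0,50]'
```

```text
clock: 7.25
tcp_pos: [0.6056, 0.0182, 0.2492]
orientation: [3.14, -0.099, 0.001]
force: [-2.2, -0.7, 7.5]
gripper_width: 0.0632
grip_force: 12.0
clock: 7.45
tcp_pos: [0.6058, 0.0182, 0.2486]
orientation: [3.14, -0.1, 0.002]
force: [-3.3, -0.6, 13.0]
gripper_width: 0.0627
grip_force: 12.0
```

Contact. I'll ease off a little, open slightly and rise.

```bash
python3 -m jog '[0,0,-0.0012,0,0,0,50, 0,0,0,0,0,0,77, 0,0,0,0,0,0,77, 0,0,0,0,0,0,77]'; python3 -m jog '[0,0,-0.015,0,0,0,77, 0,0,-0.03,0,0,0,77, 0,0,-0.04,0,0,0,100, 0,0,-0.04,0,0,0,100, 0,0,0,0,0,0,100]'; python3 -c "
from h import *; c,p,d=snap('wrist','w4'); go(.4345,-.268,.315,-3.7)
P=cloud(c,d); 
from m import circ
Z=P[:,:,2]; m=(np.abs(Z-.078)<.003)&(np.hypot(P[:,:,0]-.605,P[:,:,1]-.018)<.045); S=P[m]; print('cup',circ(S),len(S))
m=(np.abs(Z-.064)<.003)&(np.abs(np.hypot(P[:,:,0]-.605,P[:,:,1]-.018)-.073)<.02); S=P[m]; print('bowl',circ(S),len(S))"
```

```text
clock: 7.85
tcp_pos: [0.6055, 0.0182, 0.2488]
orientation: [-3.14, 0.099, -0.001]
force: [-0.2, 0.3, -0.4]
gripper_width: 0.0719
grip_force: 0.0
clock: 8.35
tcp_pos: [0.6065, 0.0187, 0.3804]
orientation: [-3.139, 0.099, -0.014]
force: [0.8, 1.4, -0.2]
gripper_width: 0.0921
grip_force: 0.0
clock 8.40 tcp [0.6059 0.0184 0.3777] yaw -3.63 tilt-fix [-0.0004 -0.0059  0.    ] | turn z 0.0013  shift mm [-152.6  296.9   62.7] | w 93.5 grip 0.0 F [-0.   0.3 -0.8]
cup (array([0.6031238 , 0.01924103]), np.float64(0.029406840137952184)) 718
bowl (array([0.60472365, 0.01820206]), np.float64(0.07301122696425955)) 2406
```

View pics/w4.png

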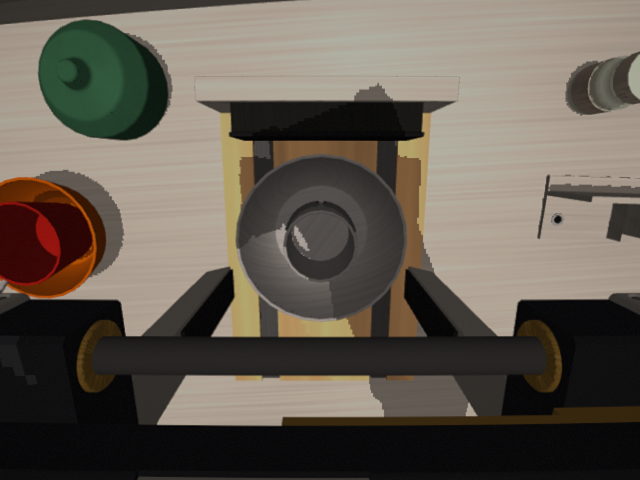

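The cup stands upright in the middle of the bowl, with its rim at (320,240). Next is the beaker.

```bash
python3 -m jog '[-0.012,0.022,0,0,0,0,100, -0.02,0.040,0,0,0,0,100, -0.02,0.040,0,0,0,0,100, -0.022,0.043,0.01,0,0,0,100, -0.022,0.043,0.015,0,0,0,100, -0.022,0.043,0.02,0,0,0,100, -0.02,0.040,0.015,0,0,0,100, -0.014,0.025,0,0,0,0,100]'; python3 -m jog '[0,0,0,0,0,0,100]'; python3 - <<'E'
from h import *
from m import circ
go(.4345,-.268,.315,-3.7)
c,p,d=snap("wrist","w5"); P=cloud(c,d);Z=P[:,:,2]; m=(np.abs(Z-.0857)<.004)&(np.hypot(P[:,:,0]-.4345,P[:,:,1]+.268)<.03); S=P[m]; r=circ(S);print('beaker',r,len(S))
go(*r[0],.267,-3.7)
E
```

```text
clock: 9.2
tcp_pos: [0.4337, -0.2677, 0.3128]
orientation: [-3.139, 0.103, 0.005]
force: [0.5, 0.4, 0.4]
gripper_width: 0.094
grip_force: 0.0
clock: 9.3
tcp_pos: [0.4337, -0.2686, 0.3141]
orientation: [3.14, -0.108, -0.003]
force: [0.2, 0.1, 0.3]
gripper_width: 0.0943
grip_force: 0.0
clock 9.30 tcp [ 0.4337 -0.2686  0.3141] yaw -3.94 tilt-fix [0.0001 0.002  0.    ] | turn z -0.0042  shift mm [ 0.7 -0.6 -0.9] | w 94.3 grip 0.0 F [0.2 0.1 0.3]
beaker (array([ 0.43352321, -0.26916397]), np.float64(0.020391025203392435)) 981
clock 9.35 tcp [ 0.4352 -0.2668  0.3145] yaw -3.82 tilt-fix [-0.0003  0.0007 -0.    ] | turn z -0.0021  shift mm [-1.5  2.5 47.5] | w 94.2 grip 0.0 F [0.5 0.8 0.2]
```

```bash
python3 -m jog '[-0.001,0.001,0.02,0,0,0,100, 0,0,0.02,0,0,0,100, 0,0,0.008,0,0,0,100, 0,0,0,0,0,0,60, 0,0,0,0,0,0,35, 0,0,0,0,0,0,35, 0,0,0,0,0,0,35, 0,0,0,0,0,0,35]' 12; python3 -m jog '[0,0,0,0,0,0,35, 0,0,0,0,0,0,35, 0,0,0,0,0,0,35, 0,0,0,0,0,0,35]'; python3 -c "
from h import *; go(.4335,-.269,.267,-3.7)"
```

```text
clock: 10.15
tcp_pos: [0.4355, -0.2664, 0.2673]
orientation: [3.14, -0.099, 0.002]
force: [0.1, -0.1, -0.3]
gripper_width: 0.0577
grip_force: 0.0
clock: 10.55
tcp_pos: [0.4354, -0.2663, 0.2669]
orientation: [3.14, -0.099, 0.001]
force: [-0.6, -0.3, 1.6]
gripper_width: 0.0436
grip_force: 11.9
clock 10.55 tcp [ 0.4354 -0.2663  0.2669] yaw -3.63 tilt-fix [ 0.     -0.0007 -0.    ] | turn z 0.0013  shift mm [-1.8  2.8 -0.1] | w 43.6 grip 11.9 F [-0.6 -0.3  1.6]
```

```bash
python3 -m jog '[0,0,-0.015,0,0,0,35, 0,0,-0.035,0,0,0,35, 0,0,-0.04,0,0,0,35, 0.005,-0.01,-0.015,0,0,0,35, 0.015,-0.03,-0.005,0,0,0,35, 0.02,-0.04,0,0,0,0,35, 0.02,-0.04,0,0,0,0,35]'; python3 -m jog '[0.02,-0.04,0,0,0,0,35, 0.02,-0.04,0,0,0,0,35, 0.02,-0.04,0,0,0,0,35, 0.015,-0.03,0,0,0,0,35, 0.01,-0.015,0,0,0,0,35, 0,0,0,0,0,0,35]'; python3 - <<'E'
from h import *
from m import circ
go(.605,.0187,.375,-3.7)
E
```

```text
clock: 11.25
tcp_pos: [0.5031, -0.1493, 0.3773]
orientation: [3.14, -0.102, 0.002]
force: [0.3, -0.2, -0.3]
gripper_width: 0.0435
grip_force: 11.9
clock: 11.85
tcp_pos: [0.5988, 0.0111, 0.3766]
orientation: [-3.139, 0.095, -0.0]
force: [0.5, -1.0, -0.7]
gripper_width: 0.0437
grip_force: 11.9
clock 11.85 tcp [0.5988 0.0111 0.3766] yaw -3.45 tilt-fix [-0.0011 -0.0001  0.    ] | turn z 0.0043  shift mm [ 5.7 -8.   1.6] | w 43.7 grip 11.9 F [ 0.5 -1.  -0.7]
```

```bash
python3 -m jog '[0.005,-0.007,0,0,0,0.002,35, 0,0,0,0,0,0,35]'; python3 - <<'E'
from h import *
from m import circ
go(.605,.0187,.300,-3.7)
s=env.read_state();M=R.from_rotvec(s["orientation"]).as_matrix()
c,p,d=snap("wrist","w6"); P=cloud(c,d); T=(P-s["tcp_pos"])@M
z=T[:,:,2]; m=(np.abs(z-.1812)<.004)&(np.hypot(T[:,:,0],T[:,:,1])<.023); S=T[m]; print("beaker rim in tool",circ(S),len(S))
Z=P[:,:,2]; m=(np.abs(Z-.078)<.004)&(np.hypot(P[:,:,0]-.603,P[:,:,1]-.019)<.04); S=P[m]; print("cup",circ(S),len(S), "bottom in tool", np.nanpercentile(z[(np.hypot(T[:,:,0],T[:,:,1])<.024)&(z>.2)&(z<.28)],[50,90,99]))
E
```

```text
clock: 12.05
tcp_pos: [0.6036, 0.0152, 0.3769]
orientation: [3.14, -0.104, 0.001]
force: [-0.6, -0.1, -0.9]
gripper_width: 0.0435
grip_force: 11.9
clock 12.05 tcp [0.6036 0.0152 0.3769] yaw -3.80 tilt-fix [ 0.0001 -0.0004 -0.    ] | turn z -0.0017  shift mm [ 1.1 -3.6 76.9] | w 43.5 grip 11.9 F [-0.6 -0.1 -0.9]
beaker rim in tool (array([-0.00135269, -0.00088122]), np.float64(0.020402565786102396)) 1672
cup (array([0.60317301, 0.01919828]), np.float64(0.029396996219719664)) 464 bottom in tool [0.22767223 0.25810466 0.25943902]
```

View pics/w6.png

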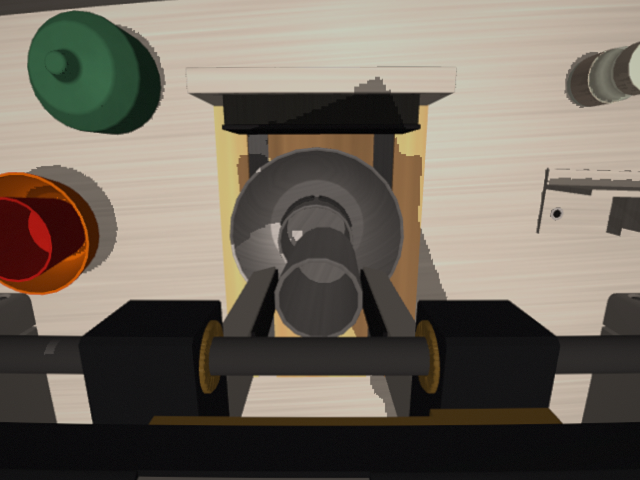

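The beaker is upright and in line with the cup below it. I'll lower it.

```bash
python3 -m jog '[0.001,-0.003,0.01,0,0,0,35, 0,0,0.01,0,0,0,35, 0,0,0,0,0,0,35, 0,0,0,0,0,0,35]'; python3 -c "
from h import *; go(.6046,.0182,.2833,-3.7)"
```

```text
clock: 12.5
tcp_pos: [0.6045, 0.0183, 0.3564]
orientation: [3.14, -0.103, -0.001]
force: [0.1, -0.6, -0.6]
gripper_width: 0.0439
grip_force: 11.9
clock 12.50 tcp [0.6045 0.0183 0.3564] yaw -3.75 tilt-fix [0.     0.0005 0.    ] | turn z -0.0009  shift mm [ 0.1  0.1 73.1] | w 43.9 grip 11.9 F [ 0.1 -0.6 -0.6]
```

```bash
python3 -m jog '[0,0,0.015,0,0,0,35, 0,0,0.02,0,0,0,35, 0,0,0.018,0,0,0,35, 0,0,0.01,0,0,0,35, 0,0,0.005,0,0,0,35, 0,0,0.002,0,0,0,35, 0,0,0,0,0,0,35, 0,0,0,0,0,0,35]'; python3 -m jog '[0,0,0.001,0,0,0,35, 0,0,0.001,0,0,0,35, 0,0,0,0,0,0,35]'; python3 -m jog '[0,0,0.001,0,0,0,35, 0,0,0,0,0,0,35]'
```

```text
clock: 13.3
tcp_pos: [0.6049, 0.0186, 0.2876]
orientation: [-3.14, 0.102, -0.002]
force: [-0.1, -0.1, -1.8]
gripper_width: 0.0437
grip_force: 11.9
clock: 13.6
tcp_pos: [0.6047, 0.0185, 0.285]
orientation: [-3.14, 0.103, -0.001]
force: [0.1, -0.8, -0.7]
gripper_width: 0.0442
grip_force: 11.9
clock: 13.8
tcp_pos: [0.6047, 0.0185, 0.2839]
orientation: [3.14, -0.102, 0.001]
force: [-0.5, 0.1, -0.3]
gripper_width: 0.0438
grip_force: 11.9
```

```bash
python3 -m jog '[0,0,0.001,0,0,0,35, 0,0,0,0,0,0,35]'; python3 -m jog '[0,0,0.0007,0,0,0,35, 0,0,0,0,0,0,35]'
```

```text
clock: 14.0
tcp_pos: [0.6048, 0.0185, 0.283]
orientation: [-3.14, 0.103, -0.001]
force: [-0.0, -0.2, 0.2]
gripper_width: 0.0438
grip_force: 11.9
clock: 14.2
tcp_pos: [0.6051, 0.0184, 0.2828]
orientation: [3.14, -0.103, 0.003]
force: [-0.6, -0.6, 5.3]
gripper_width: 0.0438
grip_force: 12.0
```

```bash
python3 -m jog '[0,0,-0.0005,0,0,0,35, 0,0,0,0,0,0,65, 0,0,0,0,0,0,65, 0,0,0,0,0,0,65, 0,0,-0.015,0,0,0,80, 0,0,-0.025,0,0,0,100, 0,0,-0.025,0,0,0,100, 0,0,-0.02,0,0,0,100]'; python3 - <<'E'
from h import *
from m import circ
c,p,d=snap("wrist","w7"); P=cloud(c,d);Z=P[:,:,2]
for n,z,r in(("bk",.102,.028),("cup",.078,.036)):
    m=(np.abs(Z-z)<.004)&(np.hypot(P[:,:,0]-.603,P[:,:,1]-.0185)<r); S=P[m]; print(n,circ(S),len(S))
go(.6014,-.2847,.33,-4.9)
E
```

```text
clock: 15.0
tcp_pos: [0.6047, 0.0187, 0.3703]
orientation: [-3.14, 0.102, -0.003]
force: [0.1, 0.0, 1.1]
gripper_width: 0.0898
grip_force: 0.0
bk (array([0.60297673, 0.01619138]), np.float64(0.020389842644276464)) 649
cup (array([0.60456033, 0.01975755]), np.float64(0.027095549621192698)) 888
clock 15.05 tcp [0.6054 0.019  0.3733] yaw -3.73 tilt-fix [-0.0007 -0.0055  0.    ] | turn z 0.0204  shift mm [ 21.9 302.9  43.3] | w 92.4 grip 0.0 F [2.  0.3 3.6]
```

View pics/w7.png

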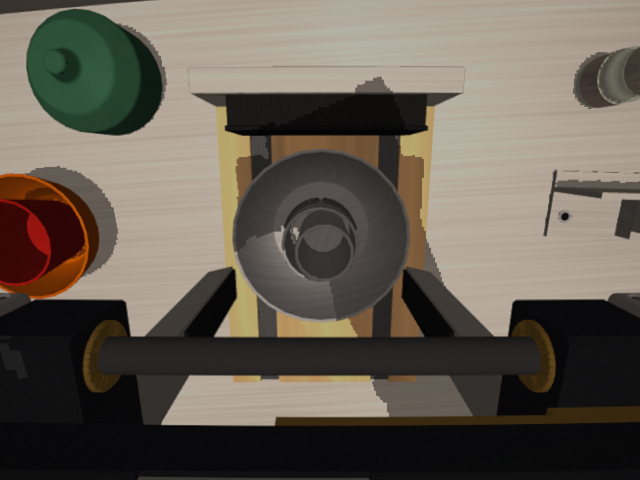

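All three vessels are nested upright, with the beaker rim at (325,250) inside the cup. I'll move to the keeper.

```bash
python3 -m jog '[0.001,0.025,0,0,0,0.01,100, 0.003,0.045,0,0,0,0.01,100, 0.003,0.045,0,0,0,0,100, 0.004,0.045,0,0,0,0,100, 0.004,0.045,0.01,0,0,0,100, 0.003,0.045,0.01,0,0,0,100, 0.003,0.035,0.01,0,0,0,100, 0.001,0.018,0.01,0,0,0,100]'; python3 -m jog '[0,0,0,0,0,0,100, 0,0,0,0,0,0,100]'; python3 - <<'E'
from h import *
go(.6014,-.2847,.215,-4.9)
c,p,d=snap("wrist","w8")
E
```

```text
clock: 15.85
tcp_pos: [0.601, -0.2889, 0.328]
orientation: [3.137, -0.139, 0.001]
force: [0.1, -0.7, -0.4]
gripper_width: 0.0938
grip_force: 0.0
clock: 16.05
tcp_pos: [0.602, -0.2842, 0.328]
orientation: [-3.138, 0.133, -0.001]
force: [0.3, 0.9, 0.3]
gripper_width: 0.0941
grip_force: 0.0
clock 16.05 tcp [ 0.602  -0.2842  0.328 ] yaw -4.85 tilt-fix [-0.001  -0.0005  0.    ] | turn z 0.0009  shift mm [ -0.6   0.5 113. ] | w 94.1 grip 0.0 F [0.3 0.9 0.3]
```

View pics/w8.png

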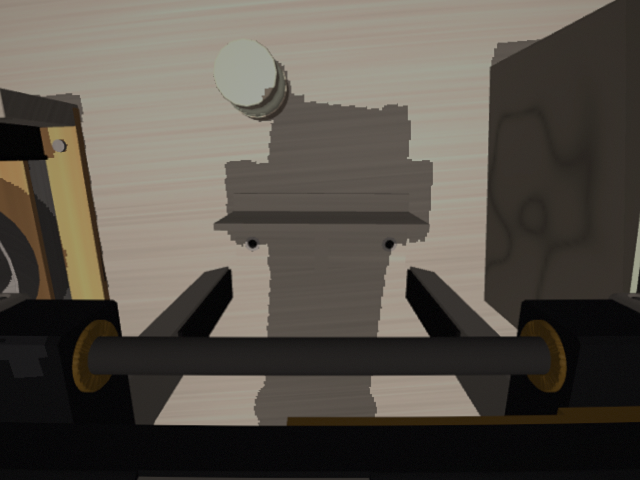

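The keeper sits square to the tool, with its holes at (252,244) and (389,244). A tall crate stands to the right from column 490, so I'll check clearance to it.

```bash
python3 - <<'E'
from h import *
c,p,d=load("w8"); P=cloud(c,d)
H=onplane(c,[(252,244),(389,244)],.0087); print(H.round(4),"yaw",np.degrees(np.arctan2(-(H[0]-H[1])[0],(H[0]-H[1])[1])),"d",np.linalg.norm(H[0]-H[1]))
yaw=np.radians(-4.8); web=H.mean(0)[:2]+.007*np.array([np.cos(yaw),np.sin(yaw)]); print("web",web)
print("upright top edges",P[214:230:3,322].round(4))
c0,p0,d0=load("top0"); P0=cloud(c0,d0); B=P0[170:275,495:570].reshape(-1,3); B=B[B[:,2]>.05]; print("box min y side",np.nanpercentile(B,[1,99],axis=0).round(3))
go(*web,.215,np.degrees(np.arctan2(-(H[0]-H[1])[0],(H[0]-H[1])[1])))
E
```

```text
[[ 0.5992 -0.2241  0.0087]
 [ 0.589  -0.3439  0.0087]] yaw -4.836506085836544 d 0.12025565697228012
web [ 0.6010785  -0.28460279]
upright top edges [[ 0.623  -0.2876  0.025 ]
 [ 0.6231 -0.2875  0.0401]
 [ 0.6231 -0.2874  0.0538]
 [ 0.623  -0.2873  0.0653]
 [ 0.6215 -0.2872  0.0685]
 [ 0.6196 -0.287   0.0695]]
box min y side [[ 0.516 -0.544  0.051]
 [ 0.727 -0.429  0.156]]
clock 16.10 tcp [ 0.6023 -0.2836  0.3284] yaw -4.79 tilt-fix [-0.0008 -0.0012  0.    ] | turn z 0.0009  shift mm [ -1.1   1.1 113.4] | w 94.0 grip 0.0 F [ 0.5  0.  -0.1]
```

```bash
python3 -m jog '[-0.001,0.0005,0.02,0,0,0,100, 0,0,0.03,0,0,0,100, 0,0,0.03,0,0,0,100, 0,0,0.02,0,0,0,100, 0,0,0.009,0,0,0,100, 0,0,0.004,0,0,0,100, 0,0,0,0,0,0,100]'; python3 -c "
from h import *; go(.601,-.2846,.2147,-4.84)"
```

```text
clock: 16.8
tcp_pos: [0.6013, -0.285, 0.2154]
orientation: [-3.139, 0.132, -0.002]
force: [-0.1, -0.4, 0.7]
gripper_width: 0.0938
grip_force: 0.0
clock 16.80 tcp [ 0.6013 -0.285   0.2154] yaw -4.83 tilt-fix [-0.0001 -0.0012  0.    ] | turn z 0.0001  shift mm [-0.3 -0.4  0.7] | w 93.8 grip 0.0 F [-0.1 -0.4  0.7]
```

```bash
python3 -m jog '[0,0,0.0007,0,0,0,60, 0,0,0,0,0,0,25, 0,0,0,0,0,0,2, 0,0,0,0,0,0,2, 0,0,0,0,0,0,2, 0,0,0,0,0,0,2, 0,0,0,0,0,0,2, 0,0,0,0,0,0,2]' 40; python3 -m jog '[0,0,0,0,0,0,2, 0,0,0,0,0,0,2, 0,0,0,0,0,0,2, 0,0,0,0,0,0,2]'; python3 -m jog '[0,0,-0.005,0,0,0,2, 0,0,-0.015,0,0,0,2, 0,0,-0.03,0,0,0,2, 0,0,-0.04,0,0,0,2, 0,0,-0.04,0,0,0,2, 0,0,-0.01,0,0,0,2, 0,0,0,0,0,0,2]'; python3 - <<'E'
from h import *
b=np.array([.5907,.0134]);y=np.radians(-3.7);x=np.array([np.cos(y),np.sin(y)])
print(b-.117*x)
go(*(b-.117*x),.365,-3.7)
E
```

```text
clock: 17.6
tcp_pos: [0.6008, -0.2857, 0.214]
orientation: [-3.139, 0.134, -0.001]
force: [0.7, 0.2, 0.1]
gripper_width: 0.0336
grip_force: 0.0
clock: 18.0
tcp_pos: [0.6008, -0.2856, 0.214]
orientation: [-3.139, 0.134, -0.001]
force: [0.7, -0.5, -0.4]
gripper_width: 0.0098
grip_force: 40.0
clock: 18.7
tcp_pos: [0.601, -0.2857, 0.3568]
orientation: [3.137, -0.134, 0.006]
force: [-0.5, -0.5, -3.7]
gripper_width: 0.0098
grip_force: 40.0
[0.47394387 0.02095028]
clock 18.70 tcp [ 0.601  -0.2857  0.3568] yaw -4.89 tilt-fix [ 0.0014 -0.0041 -0.    ] | turn z -0.0208  shift mm [-146.5 -297.8   -8.2] | w 9.8 grip 40.0 F [-0.5 -0.5 -3.7]
```

The keeper is held. Before placing it I'll refine the bay yaw and centre line from the image I already have.

```bash
python3 - <<'E'
from h import *
def line(W):
    k=np.polyfit(W[:,0],W[:,1],1)
    for _ in range(3):
        r=W[:,1]-np.polyval(k,W[:,0]); ok=np.abs(r)<max(.0015,1.5*r.std()); k=np.polyfit(W[ok,0],W[ok,1],1)
    return np.degrees(np.arctan(k[0])),np.polyval(k,.45),np.polyval(k,.6),ok.sum()
c,p,d=load("w1"); hsv=cv2.cvtColor(p,cv2.COLOR_RGB2HSV); m=(hsv[:,:,1]>75)&(hsv[:,:,0]<30)
L=[];Rr=[]
for r in range(8,256,2):
    x=np.nonzero(m[r,150:400])[0]+150
    if len(x)>5: L.append((x[0]-.5,r));Rr.append((x[-1]+.5,r))
for E_ in(L,Rr): print(line(onplane(c,E_,.012)))
# near edge
B=[]
for u in range(195,352,3):
    y=np.nonzero(m[200:275,u])[0]+200
    if len(y): B.append((u,y[-1]+.5))
W=onplane(c,B,.012); W=W[W[:,0]<.44]; k=np.polyfit(W[:,1],W[:,0],1); r=W[:,0]-np.polyval(k,W[:,1]); ok=np.abs(r)<.0015; k=np.polyfit(W[ok,1],W[ok,0],1); print("near",-np.degrees(np.arctan(k[0])),np.polyval(k,.0237),ok.sum())
# fence top edges from w3, w7
for f in("w3","w4","w7"):
    c,p,d=load(f);P=cloud(c,d);g=cv2.cvtColor(p,cv2.COLOR_RGB2GRAY).astype(int)
    E=[]
    for u in range(240,420,3):
        col=g[70:115,u]; j=np.argmin(np.diff(col)); E.append((u,70+j+.5))
    W=onplane(c,E,.087); k=np.polyfit(W[:,1],W[:,0],1); r=W[:,0]-np.polyval(k,W[:,1]); ok=np.abs(r)<.002;k=np.polyfit(W[ok,1],W[ok,0],1); print(f,"fence",-np.degrees(np.arctan(k[0])),np.polyval(k,.01),ok.sum())
E
```

```text
(np.float64(-3.6922481245084007), np.float64(0.12410667467396372), np.float64(0.11442698885008787), np.int64(120))
(np.float64(-3.5993473500407704), np.float64(-0.07643331724103117), np.float64(-0.08586880193350208), np.int64(124))
near -3.7553387043661344 0.4322197689615948 43
w3 fence -3.307687153491639 0.7154851449940328 37
w4 fence -2.8897855250443882 0.7160730499668386 36
w7 fence -3.303194134635757 0.7157516244824567 41
```

```bash
python3 -m jog '[-0.01,-0.02,0,0,0,-0.011,2, -0.019,-0.037,0,0,0,-0.01,2, -0.019,-0.037,0,0,0,0,2, -0.019,-0.037,0,0,0,0,2, -0.019,-0.037,0,0,0,0,2, -0.019,-0.037,0,0,0,0,2, -0.019,-0.037,0,0,0,0,2, -0.012,-0.030,0,0,0,0,2]'; python3 -m jog '[-0.007,-0.015,0,0,0,0,2, 0,-0.005,0,0,0,0,2, 0,0,0,0,0,0,2]'; python3 -c "
from h import *; go(.4751,.0223,.227,-3.67)"
```

```text
clock: 19.5
tcp_pos: [0.4814, -0.0034, 0.3528]
orientation: [3.14, -0.099, -0.003]
force: [1.2, -0.1, -2.8]
gripper_width: 0.0096
grip_force: 40.0
clock: 19.8
tcp_pos: [0.4775, 0.0155, 0.3533]
orientation: [-3.14, 0.099, 0.001]
force: [0.4, -0.2, -2.8]
gripper_width: 0.0098
grip_force: 40.0
clock 19.80 tcp [0.4775 0.0155 0.3533] yaw -3.63 tilt-fix [-0.      0.0006 -0.    ] | turn z 0.0008  shift mm [ -2.8  -6.7 126.3] | w 9.8 grip 40.0 F [ 0.4 -0.2 -2.8]
```

```bash
python3 -m jog '[-0.0028,-0.0067,0.01,0,0,0.001,2, 0,0,0.03,0,0,0,2, 0,0,0.035,0,0,0,2, 0,0,0.03,0,0,0,2, 0,0,0.012,0,0,0,2, 0,0,0.006,0,0,0,2, 0,0,0,0,0,0,2, 0,0,0,0,0,0,2]'; python3 -c "
from h import *; go(.4751,.0223,.2223,-3.67); snap('wrist','w9')"
```

```text
clock: 20.6
tcp_pos: [0.4758, 0.0221, 0.2319]
orientation: [-3.14, 0.103, -0.003]
force: [0.1, 0.2, -2.8]
gripper_width: 0.0098
grip_force: 40.0
clock 20.60 tcp [0.4758 0.0221 0.2319] yaw -3.76 tilt-fix [-0.0001 -0.0019  0.    ] | turn z -0.0015  shift mm [-0.7 -0.1  9.6] | w 9.8 grip 40.0 F [ 0.1  0.2 -2.8]
```

View pics/w9.png

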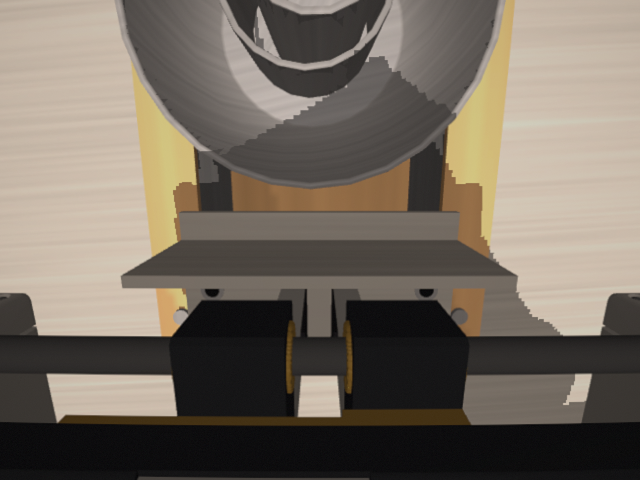

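The keeper is centred over the plate. Its holes at (212,290) and (427,290) line up with the slots, and the toe runs parallel to the bowl's bay. I'll set it down gently.

```bash
python3 -m jog '[0,0,0.004,0,0,0,2, 0,0,0.003,0,0,0,2, 0,0,0.001,0,0,0,2, 0,0,0,0,0,0,2]'; python3 -m jog '[0,0,0.001,0,0,0,2, 0,0,0,0,0,0,2]'; python3 -m jog '[0,0,0.0007,0,0,0,2, 0,0,0,0,0,0,2]'; python3 -c "
from h import *; go(.4751,.0223,.2223,-3.67)"
```

```text
clock: 21.05
tcp_pos: [0.4752, 0.0222, 0.2229]
orientation: [-3.14, 0.102, -0.0]
force: [-0.1, -0.6, -2.4]
gripper_width: 0.0098
grip_force: 40.0
clock: 21.25
tcp_pos: [0.4753, 0.0222, 0.222]
orientation: [-3.14, 0.102, -0.001]
force: [0.3, 0.1, -1.8]
gripper_width: 0.0097
grip_force: 40.0
clock: 21.45
tcp_pos: [0.4753, 0.0222, 0.2219]
orientation: [3.139, -0.102, 0.001]
force: [-5.2, -0.1, 16.3]
gripper_width: 0.0098
grip_force: 40.0
clock 21.45 tcp [0.4753 0.0222 0.2219] yaw -3.74 tilt-fix [ 0.0004 -0.0008 -0.    ] | turn z -0.0012  shift mm [-0.2 -0.  -0.4] | w 9.8 grip 40.0 F [-5.2 -0.1 16.3]
```

```bash
python3 -m jog '[0,0,-0.0006,0,0,0.001,2, 0,0,0,0,0,0,2]'; python3 -m jog '[0.003,0,0,0,0,0,2, 0.005,0,0,0,0,0,2, 0.005,0,0,0,0,0,2, 0.005,0,0,0,0,0,2, 0.004,0,0,0,0,0,2, 0.002,0,0,0,0,0,2, 0,0,0,0,0,0,2]'; python3 -c "
from h import *; go(.5270,.0190,.2223,-3.67)"
```

```text
clock: 21.65
tcp_pos: [0.4753, 0.0221, 0.222]
orientation: [-3.14, 0.104, -0.001]
force: [-0.4, -0.2, -2.5]
gripper_width: 0.0095
grip_force: 40.0
clock: 22.35
tcp_pos: [0.4998, 0.0205, 0.222]
orientation: [-3.14, 0.104, -0.002]
force: [-0.5, -0.8, 3.3]
gripper_width: 0.0097
grip_force: 40.0
clock 22.35 tcp [0.4998 0.0205 0.222 ] yaw -3.81 tilt-fix [-0.0002 -0.001   0.    ] | turn z -0.0024  shift mm [27.2 -0.2 -0.3] | w 9.7 grip 40.0 F [-0.5 -0.8  3.3]
```

```bash
python3 -m jog '[0.002,0,0,0,0,-0.001,2, 0.002,0,0,0,0,-0.001,2, 0.002,0,0,0,0,0,2, 0.001,0,0,0,0,0,2, 0.001,0,0,0,0,0,2, 0.002,0,0,0,0,0,2, 0.002,0,0,0,0,0,2, 0.002,0,0,0,0,0,2]'; python3 -m jog '[0.002,0,0,0,0,0,2, 0.001,0,0,0,0,0,2, 0,0,0,0,0,0,2]'; python3 -c "
from h import *; go(.5270,.0190,.2223,-3.67)"
```

```text
clock: 23.15
tcp_pos: [0.5131, 0.0197, 0.222]
orientation: [3.14, -0.101, -0.0]
force: [-7.8, 0.1, 10.6]
gripper_width: 0.0098
grip_force: 40.0
clock: 23.45
tcp_pos: [0.5162, 0.0195, 0.222]
orientation: [3.14, -0.101, 0.0]
force: [-6.0, 1.1, 8.6]
gripper_width: 0.0096
grip_force: 40.0
clock 23.45 tcp [0.5162 0.0195 0.222 ] yaw -3.68 tilt-fix [ 0.0001 -0.     -0.    ] | turn z -0.0001  shift mm [10.8 -0.2 -0.3] | w 9.6 grip 40.0 F [-6.   1.1  8.6]
```

```bash
python3 -m jog '[0,0,-0.0003,0,0,0,2, 0,0,0,0,0,0,2]'; python3 -m jog '[0.001,0,0,0,0,0,2, 0,0,0,0,0,0,2]';python3 -m jog '[0.001,0,0,0,0,0,2, 0,0,0,0,0,0,2]';python3 -m jog '[0.001,0,0,0,0,0,2, 0,0,0,0,0,0,2]'; python3 -m jog '[0.001,0,0,0,0,0,2, 0,0,0,0,0,0,2]'
```

```text
clock: 23.65
tcp_pos: [0.5162, 0.0194, 0.222]
orientation: [-3.14, 0.101, -0.0]
force: [-1.0, 1.2, -0.8]
gripper_width: 0.01
grip_force: 40.0
clock: 23.85
tcp_pos: [0.5173, 0.0193, 0.222]
orientation: [-3.14, 0.101, -0.0]
force: [-1.9, 0.3, -2.8]
gripper_width: 0.01
grip_force: 40.0
clock: 24.05
tcp_pos: [0.5182, 0.0193, 0.2221]
orientation: [-3.14, 0.101, -0.0]
force: [-1.4, 0.2, -3.8]
gripper_width: 0.0097
grip_force: 40.0
clock: 24.25
tcp_pos: [0.5191, 0.0192, 0.2221]
orientation: [3.14, -0.101, 0.0]
force: [-2.3, 0.6, -4.0]
gripper_width: 0.0101
grip_force: 40.0
clock: 24.45
tcp_pos: [0.5201, 0.0192, 0.2222]
orientation: [3.14, -0.101, 0.0]
force: [-3.5, 0.1, -4.4]
gripper_width: 0.0097
grip_force: 40.0
```

```bash
python3 -m jog '[0.001,0,0.0002,0,0,0,2, 0.001,0,0,0,0,0,2, 0.001,0,0,0,0,0,2, 0,0,0,0,0,0,2]'; python3 -m jog '[0.001,0,0,0,0,0,2, 0,0,0,0,0,0,2]'; python3 -m jog '[0.001,0,0,0,0,0,2, 0,0,0,0,0,0,2]'; python3 -c "
from h import *; go(.5270,.0190,.2223,-3.67)"
```

```text
clock: 24.85
tcp_pos: [0.5228, 0.0191, 0.222]
orientation: [3.14, -0.101, -0.001]
force: [-7.4, 1.9, 1.9]
gripper_width: 0.0098
grip_force: 40.0
clock: 25.05
tcp_pos: [0.5237, 0.0191, 0.222]
orientation: [3.14, -0.101, -0.001]
force: [-9.3, 1.0, 2.7]
gripper_width: 0.0099
grip_force: 40.0
clock: 25.25
tcp_pos: [0.5245, 0.019, 0.222]
orientation: [3.14, -0.1, -0.002]
force: [-10.7, 1.6, 5.0]
gripper_width: 0.0098
grip_force: 40.0
clock 25.25 tcp [0.5245 0.019  0.222 ] yaw -3.66 tilt-fix [0.0005 0.0012 0.    ] | turn z 0.0001  shift mm [ 2.5 -0.1 -0.3] | w 9.8 grip 40.0 F [-10.7   1.6   5. ]
```

```bash
python3 -m jog '[0.001,0,-0.0001,0,0,0,2, 0,0,0,0,0,0,2]'; python3 -m jog '[0.001,0,0,0,0,0,2, 0,0,0,0,0,0,2, 0,0,0,0,0,0,2]'; python3 - <<'E'
from h import *
from m import circ
go(.5265,.0190,.2223,-3.67)
c,p,d=snap("wrist","w10"); P=cloud(c,d);Z=P[:,:,2]
b=np.array([.5919,.0148]);y=np.radians(-3.67);x=np.array([np.cos(y),np.sin(y)]);n=np.array([-x[1],x[0]])
L=lambda q:np.array([(q-b)@x,(q-b)@n])*1000
m=(np.abs(Z-.064)<.003)&(np.abs(np.hypot(P[:,:,0]-.624,P[:,:,1]-.017)-.073)<.02); S=P[m]; print('wrist bowl',L(circ(S)[0]),circ(S)[1],len(S))
c,p,d=snap("top","top1"); P=cloud(c,d);Z=P[:,:,2]
c0,p0,d0=load("top0")
a=cv2.resize(p[160:300,250:390],(560,560),interpolation=cv2.INTER_CUBIC); cv2.imwrite("pics/topc.png",cv2.convertScaleAbs(a[:,:,::-1],alpha=1.5))
E
```

```text
clock: 25.45
tcp_pos: [0.5254, 0.0189, 0.222]
orientation: [3.14, -0.1, -0.002]
force: [-11.2, 1.3, 4.1]
gripper_width: 0.0099
grip_force: 40.0
clock: 25.75
tcp_pos: [0.5263, 0.0189, 0.222]
orientation: [3.139, -0.1, -0.003]
force: [-13.4, 1.8, 6.5]
gripper_width: 0.0095
grip_force: 40.0
clock 25.75 tcp [0.5263 0.0189 0.222 ] yaw -3.66 tilt-fix [0.0006 0.0018 0.    ] | turn z 0.0002  shift mm [ 0.2 -0.1 -0.3] | w 9.5 grip 40.0 F [-13.4   1.8   6.5]
wrist bowl [25.36940635  3.5270205 ] 0.07152239273876516 9874
```

View pics/w10.png

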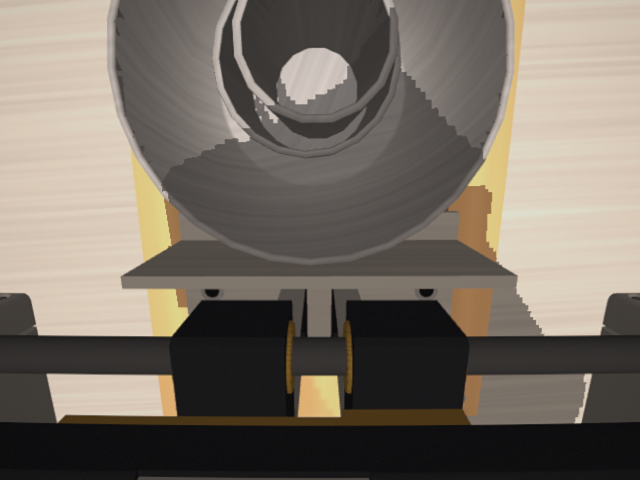

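The nest is intact. The bowl rim sits against the upright, the toe is under the flare, and both holes at (212,290) and (427,290) are still over the slots. I'll trim slightly, hold for about 3 s and recheck.

```bash
python3 -m jog '[0.0003,0,-0.0002,0,0,0,2, 0,0,0,0,0,0,2, 0,0,0,0,0,0,2]'; python3 -m jog '[0,0,0,0,0,0,2, 0,0,0,0,0,0,2, 0,0,0,0,0,0,2, 0,0,0,0,0,0,2, 0,0,0,0,0,0,2, 0,0,0,0,0,0,2, 0,0,0,0,0,0,2, 0,0,0,0,0,0,2]';  python3 - <<'E'
from h import *
go(.5265,.0190,.2223,-3.67)
c,p,d=load("top1"); P=cloud(c,d); c0,p0,d0=load("top0")
# bowl rim left/right/near edges on both top pictures: cloud fit at rim height
from m import circ
for P,f in((cloud(c0,d0),"before"),(P,"after")):
    Z=P[:,:,2]; out=[]
    for g in range(3):
        ctr=np.array([.604,.0185]) if f=="before" else np.array([.6235,.0165])
        rr=np.hypot(P[:,:,0]-ctr[0],P[:,:,1]-ctr[1]); m=(np.abs(Z-.064)<.006)&(rr>.066)&(rr<.081); S=P[m]
    k=circ(S); print(f,k,len(S))
E
```

```text
clock: 26.15
tcp_pos: [0.5265, 0.0189, 0.222]
orientation: [3.14, -0.1, -0.003]
force: [-11.9, 1.1, 3.3]
gripper_width: 0.0098
grip_force: 40.0
clock: 26.95
tcp_pos: [0.5265, 0.0189, 0.222]
orientation: [3.139, -0.1, -0.003]
force: [-12.3, 1.1, 2.8]
gripper_width: 0.0101
grip_force: 40.0
clock 26.95 tcp [0.5265 0.0189 0.222 ] yaw -3.66 tilt-fix [0.0006 0.0021 0.    ] | turn z 0.0002  shift mm [ 0.  -0.1 -0.3] | w 10.1 grip 40.0 F [-12.3   1.1   2.8]
before (array([0.60424626, 0.01813211]), np.float64(0.07218757279377422)) 367
after (array([0.64931777, 0.02648259]), np.float64(0.04776418865765277)) 94
```

View pics/topc.png

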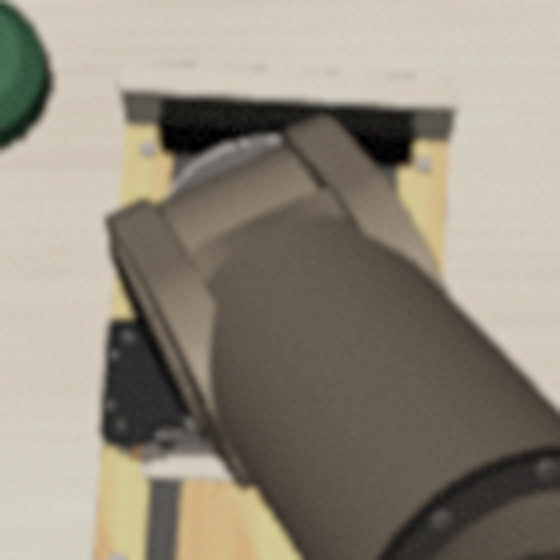

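The arm hides most of the top view, but the bowl's rim visibly meets the black pad. The forces point to about 8 mm of squeeze (9–10 N on the pad, roughly 2 N friction). I'll hold on and then hand in.

```bash
for i in 1 2; do python3 -m jog '[0,0,0,0,0,0,2, 0,0,0,0,0,0,2, 0,0,0,0,0,0,2, 0,0,0,0,0,0,2, 0,0,0,0,0,0,2, 0,0,0,0,0,0,2, 0,0,0,0,0,0,2, 0,0,0,0,0,0,2]'; done; python3 -c "
from rig import ticket; print(ticket.sign_off())"
```

```text
clock: 27.75
tcp_pos: [0.5265, 0.0189, 0.2221]
orientation: [3.14, -0.1, -0.003]
force: [-12.3, 1.3, 2.9]
gripper_width: 0.0101
grip_force: 40.0
clock: 28.55
tcp_pos: [0.5265, 0.0189, 0.2221]
orientation: [3.139, -0.1, -0.003]
force: [-12.3, 1.8, 2.9]
gripper_width: 0.0096
grip_force: 40.0
the job is handed in; nothing more can be done
None
```

The three vessels are nested, and the keeper is still gripped and pressed square against the bowl with its holes over the slots; I estimate about 10 N and 8 mm of pad squeeze, judged from wrist force and travel because the arm hid the pad, and I handed the job in at 28.6 s after about 2.4 s of steady hold.

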